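# Line up the reagent dropper bottles by height

## Robot

A 7-joint arm with a two-finger parallel gripper is mounted at the origin on the work surface. World frame = base frame: x ahead of the robot, y to its left, z up, the work surface at z = 0. Lengths are in m, angles in rad, forces in N, time in s.
With the tool pointing down it reaches from about 0.4 to 0.875 m from the base axis. Payload 4.4 kg.
Tool frame: the origin (TCP) lies between the finger pads; the fingertips stand 8 mm ahead of it and the grasp point (between the pads) lies 11 mm behind it (robot.tip_reach is the distance from the TCP to the fingertips, in m); z points along the fingers, y is the direction in which the jaws open and shut (so a half turn about z gives the same grasp; the last joint's range is limited). The gripper opens to 85 mm and grips with 20 to 120 N. Pads are 22 mm wide; open, the fingers measure 114 mm over their backs; the gripper's body (76 mm by 85 mm) begins 54 mm behind the grasp point. The pads swing forward as they close: fully open they stand 13 mm farther back than shut.
Start: joints at [-1.292, 0.628, 0.038, 1.517, -0.027, 0.996, -0.02], TCP at [0.22, 0.612, 0.239] pointing down, gripper open.
Joint ranges: [-3.06, 3.06], [-0.37, 2.12], [-1.25, 1.32], [0.18, 2.47], [-1.1, 4.24], [0.23, 1.98], [-2.94, 2.94]. Speed limits (rad/s): [2.57, 2.57, 3.14, 3.14, 3.14, 3.14, 3.14].

## Interface

Orientations are given as a rotation vector (axis times angle).
In Python, from cell import robot, imaging, telemetry gives the robot as it stands. Calls block until the motion is done:
- robot.move_to(position, orientation): joint-space move of the TCP to a pose.
- robot.move_l(position, attitude=None, vel=0.15, f_stop=None): straight line of the TCP; attitude=None keeps the orientation; vel is the mean speed in m/s. With f_stop (N) it stops when the force on the tool has changed by that much, and returns True; else False.
- robot.move_j(angles): joint-space move.
- robot.gripper_open() and robot.grasp(squeeze=None): open the fingers fully, or close them until they stop; squeeze is the grip in N (None keeps the last).
- robot.sleep(seconds).
- robot.ik(position, orientation): joint angles nearest the present ones, or None.
- imaging.snapshot(name): name is "scene" or "top" or "wrist"; returns a dict with "frame" (420x560x3 uint8, blue, green, red), "z_map" (420x560 float32, m along the optical axis (not along the pixel's ray), 0 where there is no reading), "fx", "fy", "cx", "cy" (pixels), "dist" ([k1, k2, p1, p2, k3] as OpenCV has them; the pictures are not rectified), "rvec" (rotation vector, rad) and "tvec" (3), from world to camera coordinates, as OpenCV has them. Camera axes: x right, y down, z forward; pixel columns grow to the right and rows downward; lengths in m; the calibration is good to about 2 mm. A picture is of the moment at which its call begins.
A pose or a line that the arm cannot do raises robot.PlanningError and nothing moves.
- robot.hand_in(): hands the job in, once; it reports no verdict.
Readings, each from a call of its own:
- telemetry.get_time_s(): time.
- telemetry.get_q(): joint angles.
- telemetry.get_joint_vel(): joint speeds.
- telemetry.get_joint_efforts(): joint torques, N m.
- telemetry.get_tool_pos(): TCP position.
- telemetry.get_ee_rot(): TCP orientation.
- telemetry.get_contact_force(): force on the tool from outside, world axes, zero at the start.
- telemetry.get_torque(): the same for the moment, N m.
- telemetry.get_finger_gap(): finger opening in m.
Only numpy, scipy, OpenCV 4.12 (cv2) and the standard library are available. Lean on these libraries where they do the work, as an engineer would, in place of code of your own. Each camera call takes 0.05 s, during which the arm holds its last target. There are 200 camera calls.

## Task

Stand the four dropper bottles on the four round marks of the grey strip, one centred on each mark, in order of height: the tallest on the mark next to the upright steel end plate, the shortest at the far end. Keep the bottles upright all the way, and do not shift the running test cassette that lies among them.

Things in the scene. Friction and masses are not known exactly. Their poses are not given: they have to be found in the camera images.
- bottle_5ml: Upright white plastic dropper bottle with a blue conical cap, the smallest and shortest of four of the same make: 56 mm tall over the cap, round body 26 mm in diameter with straight sides up to 38 mm above its base, then a shoulder and the narrower cap. Stands loose on the table, under 0.1 kg. Origin at the centre of its underside, z up; round, so its yaw does not matter.
- bottle_10ml: Upright white plastic dropper bottle with a blue conical cap, the second shortest of four of the same make: 72 mm tall over the cap, round body 31 mm in diameter with straight sides up to 50 mm above its base, then a shoulder and the narrower cap. Stands loose on the table, under 0.1 kg. Origin at the centre of its underside, z up; round, so its yaw does not matter.
- bottle_20ml: Upright white plastic dropper bottle with a blue conical cap, the second tallest of four of the same make: 88 mm tall over the cap, round body 36 mm in diameter with straight sides up to 62 mm above its base, then a shoulder and the narrower cap. Stands loose on the table, under 0.1 kg. Origin at the centre of its underside, z up; round, so its yaw does not matter.
- bottle_30ml: Upright white plastic dropper bottle with a blue conical cap, the largest and tallest of four of the same make: 104 mm tall over the cap, round body 42 mm in diameter with straight sides up to 74 mm above its base, then a shoulder and the narrower cap. Stands loose on the table, under 0.1 kg. Origin at the centre of its underside, z up; round, so its yaw does not matter.
- mark_a: Round flat mark (black ring 50 mm in diameter with a centre dot) on the fixed grey strip, a flat bar 378 mm long, 70 mm wide and 8 mm thick on the table. The four marks a, b, c, d lie in that order along the strip, 85 mm apart; this is an end mark. Origin at the mark's centre on the strip's top, 8 mm above the table; y runs along the strip from a to d, x across it.
- mark_b: Round flat mark (black ring 50 mm in diameter with a centre dot) on the fixed grey strip, a flat bar 378 mm long, 70 mm wide and 8 mm thick on the table. The four marks a, b, c, d lie in that order along the strip, 85 mm apart; this is a middle mark. Origin at the mark's centre on the strip's top, 8 mm above the table; y runs along the strip from a to d, x across it.
- mark_c: Round flat mark (black ring 50 mm in diameter with a centre dot) on the fixed grey strip, a flat bar 378 mm long, 70 mm wide and 8 mm thick on the table. The four marks a, b, c, d lie in that order along the strip, 85 mm apart; this is a middle mark. Origin at the mark's centre on the strip's top, 8 mm above the table; y runs along the strip from a to d, x across it.
- mark_d: Round flat mark (black ring 50 mm in diameter with a centre dot) on the fixed grey strip, a flat bar 378 mm long, 70 mm wide and 8 mm thick on the table. The four marks a, b, c, d lie in that order along the strip, 85 mm apart; this is an end mark. Origin at the mark's centre on the strip's top, 8 mm above the table; y runs along the strip from a to d, x across it.
- end_stop: Upright steel plate fixed at one end of the strip, either beside mark a or beside mark d: 70 mm across the strip, 14 mm thick along it, 45 mm tall. Its centre is 68.5 mm from the nearest mark's centre. The other end is flat and plain (14 mm more of the same grey bar). Origin at the centre of its underside, at table height; x across the strip.
- cassette: Running rapid test: flat white plastic cassette 70 x 20 x 5 mm with a small window, lying loose on the table near the bottles, its length along its x. Origin at the centre of its underside. Not to be disturbed.

How it is judged:
By the outcome, as a careful person would: the job done as asked, in the order asked, and still so for the second after the job is handed in, with the robot touching nothing.
It also fails if it takes over 107 s, if anything falls off the work surface, if the arm or the gripper's body presses on something with over 40 N, if the wrist force passes 120 N, or if a joint passes its speed limit or range.

## Working session

There is one attempt and no reset: what is moved stays moved. The work goes in short steps, each a Python script; the robot and the scene stay as the last script left them, time stands still between calls to the robot, and variables do not carry over. Pictures are saved under pics/ and viewed, about 12 in all and at most 16, crops included, and the job is handed in when it is done.

```bash
ls; mkdir -p pics; python3 - <<'E'
from cell import robot, imaging, telemetry
import cv2, numpy as np, pickle
for n in ("scene","top"):
    s=imaging.snapshot(n); cv2.imwrite(f"pics/{n}0.png",s["frame"]); pickle.dump(s,open(f"{n}0.pkl","wb"))
    R=cv2.Rodrigues(np.array(s["rvec"]))[0]; print(n,-R.T@np.array(s["tvec"]).ravel(),s["fx"],s["dist"])
print(telemetry.get_time_s(),telemetry.get_ee_rot(),telemetry.get_finger_gap())
E
```

```text
pics
scene [ 1.24480266 -0.16018444  1.06476444] 527.3389252472356 [-0.16574313  0.          0.          0.          0.        ]
top [ 0.50399542 -0.00230955  1.06158041] 484.64303751010067 [-0.15463277  0.          0.          0.          0.        ]
0.1 [-5.38832044e-01 -3.09472497e+00  2.61342591e-03] 0.0852567054096558
```

View pics/scene0.png

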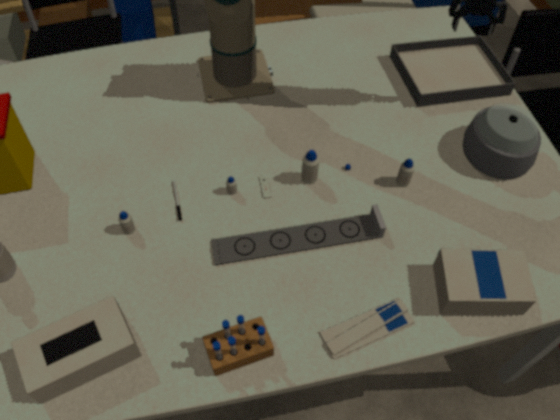

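View pics/top0.png

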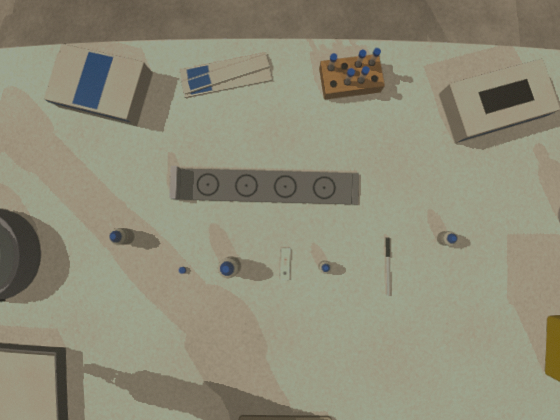

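The top view shows bottles at about px (118,237), (228,268), (326,268) and (451,239). The cassette is at (285,263), a loose cap at (183,270) and a knife at (388,265). The marks are at (207,184), (246,185), (285,186) and (324,187). The end plate is at the left end, (175,183). Next I'll measure these in world coordinates.

```bash
cat > h.py <<'E'
import cv2, numpy as np
def cam(s):
    K=np.array([[s["fx"],0,s["cx"]],[0,s["fy"],s["cy"]],[0,0,1]]); D=np.array(s["dist"],float)
    R=cv2.Rodrigues(np.array(s["rvec"],float))[0]; t=np.array(s["tvec"],float).ravel()
    return K,D,R,t
def rays(s,uv):
    K,D,R,t=cam(s)
    p=cv2.undistortPoints(np.array(uv,float).reshape(-1,1,2),K,D).reshape(-1,2)
    return np.c_[p,np.ones(len(p))],R,t
def at_z(s,uv,z):
    d,R,t=rays(s,uv); o=-R.T@t; w=d@R
    return o+w*((z-o[2])/w[:,2])[:,None]
def cloud(s):
    h,w=s["z_map"].shape; v,u=np.mgrid[:h,:w]
    d,R,t=rays(s,np.c_[u.ravel(),v.ravel()]); z=s["z_map"].ravel()
    P=(d*z[:,None]-t)@R; P[z==0]=np.nan
    return P.reshape(h,w,3)
def project(s,P):
    K,D,R,t=cam(s); return cv2.projectPoints(np.array(P,float).reshape(-1,1,3),R,t,K,D)[0].reshape(-1,2)
E
python3 - <<'E'
import pickle,cv2,numpy as np
from h import *
for n in ("top","scene"):
    s=pickle.load(open(n+"0.pkl","rb")); P=cloud(s); z=np.nan_to_num(P[...,2])
    print(n,"table z",np.median(z[200:260,150:350]))
    m=((z>0.012)&(z<0.2)).astype(np.uint8)
    k,L,st,c=cv2.connectedComponentsWithStats(m)
    for i in range(1,k):
        if st[i,4]<15: continue
        q=P[L==i]; zt=np.nanmax(q[:,2]); tp=q[q[:,2]>zt-0.012]
        print(i,st[i],"ztop %.3f"%zt,"topc",np.nanmean(tp,0).round(4)[:2],"min",np.nanmin(q,0).round(3)[:2],"max",np.nanmax(q,0).round(3)[:2])
s=pickle.load(open("top0.pkl","rb"))
g=cv2.cvtColor(s["frame"],cv2.COLOR_BGR2GRAY)
for uv in ((207,184),(246,185),(285,186),(324,187)):
    u,v=uv; w=g[v-16:v+17,u-16:u+17]; m=(w<55).astype(np.uint8)
    d=cv2.adaptiveThreshold(w,1,cv2.ADAPTIVE_THRESH_MEAN_C,cv2.THRESH_BINARY_INV,15,8)
    yy,xx=np.nonzero(d); r=np.hypot(xx-16,yy-16); k=(r<16)
    (cx,cy),ax,_=cv2.fitEllipse(cv2.convexHull(np.c_[xx,yy][k].astype(np.float32)))
    print(uv,(cx+u-16,cy+v-16),ax,at_z(s,[(cx+u-16,cy+v-16)],0.008).round(4))
print("cassette",at_z(s,[(285,263)],0.005))
E
```

```text
top table z 0.0008790038095604686
1 [  44   44  108   82 5950] ztop 0.083 topc [0.8287 0.4173] min [0.743 0.307] max [0.917 0.534]
2 [ 320   47   65   52 2433] ztop 0.123 topc [ 0.8534 -0.1434] min [ 0.803 -0.208] max [ 0.892 -0.07 ]
3 [181  55  89  39 775] ztop 0.019 topc [0.8593 0.1405] min [0.815 0.041] max [0.903 0.239]
4 [ 440   59  120   84 6251] ztop 0.088 topc [ 0.7977 -0.4647] min [ 0.708 -0.6  ] max [ 0.89  -0.341]
13 [169 166  11  33 321] ztop 0.050 topc [0.612  0.2423] min [0.579 0.235] max [0.647 0.251]
260 [   0  208   41   95 2828] ztop 0.126 topc [0.4514 0.5903] min [0.344 0.555] max [0.555 0.648]
262 [109 228  25  17 350] ztop 0.093 topc [0.4955 0.3548] min [0.478 0.338] max [0.514 0.374]
263 [438 231  20  15 243] ztop 0.076 topc [ 0.4961 -0.3452] min [ 0.481 -0.362] max [ 0.511 -0.331]
267 [218 256  24  23 396] ztop 0.108 topc [0.4344 0.119 ] min [0.413 0.098] max [0.456 0.139]
270 [318 261  13  13 133] ztop 0.059 topc [ 0.4348 -0.0808] min [ 0.422 -0.093] max [ 0.447 -0.068]
272 [178 268   7   6  27] ztop 0.017 topc [0.4225 0.2287] min [0.417 0.222] max [0.428 0.23
[... 2588 characters left out ...]
6 [331 329  35  23 165] ztop 0.017 topc [0.883 0.086] min [0.86  0.046] max [0.901 0.127]
227 [327 342   6   6  16] ztop 0.018 topc [0.8843 0.0465] min [0.879 0.041] max [0.89  0.051]
(207, 184) (207.43876838684082, 183.0597105026245) (22.773069381713867, 32.732810974121094) [[0.6139 0.1742 0.008 ]]
(246, 185) (246.16484832763672, 182.85788917541504) (23.757619857788086, 28.057544708251953) [[0.6147 0.0889 0.008 ]]
(285, 186) (285.1594047546387, 183.58466053009033) (23.662979125976562, 28.803396224975586) [[0.6135 0.0036 0.008 ]]
(324, 187) (324.03156089782715, 184.6325559616089) (23.92612075805664, 29.031082153320312) [[ 0.6118 -0.0813  0.008 ]]
cassette [[0.44052866 0.00287819 0.005     ]]
```

Bottle heights and mark spacing (85 mm) match the given sizes. So 20 ml is at (0.497, 0.354), 10 ml at (0.497, -0.346), 30 ml at (0.435, 0.118) and 5 ml at (0.435, -0.082). The top and scene cameras differ by about 4 mm, so I'll use the wrist camera for the closer look.

```bash
python3 - <<'E'
from cell import robot, imaging, telemetry
import cv2, numpy as np, pickle
from scipy.spatial.transform import Rotation as Ro
A=Ro.from_matrix(np.array([[0,1,0],[1,0,0],[0,0,-1.]])).as_rotvec()
B=Ro.from_matrix(np.array([[0,-1,0],[-1,0,0],[0,0,-1.]])).as_rotvec()
pts=[(.435,.118,.05),(.497,.354,.05),(.497,-.346,.05),(.435,-.082,.02),(.613,.174,.06),(.613,-.081,.06),(.613,.174,.25),(.435,-.082,.25),(.613,.05,.3)]
for n,o in (("A",A),("B",B)):
    for p in pts:
        q=robot.ik(p,o); print(n,p,None if q is None else np.round(q,2))
print(robot.tip_reach)
o=A if all(robot.ik(p,A) is not None for p in pts) else B
t=telemetry.get_time_s(); robot.move_to((.57,.05,.33),o); print(telemetry.get_time_s()-t)
s=imaging.snapshot("wrist"); pickle.dump(s,open("wrist0.pkl","wb")); cv2.imwrite("pics/wrist0.png",s["frame"])
R=cv2.Rodrigues(np.array(s["rvec"]))[0]; print(-R.T@np.array(s["tvec"]).ravel(),s["fx"],telemetry.get_tool_pos(),telemetry.get_q())
E
```

```text
A (0.435, 0.118, 0.05) [-0.43  0.71  0.15  2.21 -0.41  0.25  0.09]
A (0.497, 0.354, 0.05) [-0.79  0.83  0.2   1.77 -0.28  0.56 -0.42]
A (0.497, -0.346, 0.05) [ 0.52  0.82  0.06  1.78 -0.09  0.54  0.64]
A (0.435, -0.082, 0.02) [ 0.35  0.78 -0.33  2.23  0.98  0.28 -0.85]
A (0.613, 0.174, 0.06) [-0.47  0.85  0.25  1.69 -0.31  0.64 -0.05]
A (0.613, -0.081, 0.06) [-0.06  0.83  0.24  1.75 -0.31  0.6   0.37]
A (0.613, 0.174, 0.25) [-0.56  0.63  0.4   1.55 -0.27  1.02 -0.08]
A (0.435, -0.082, 0.25) [-0.35  0.38  0.64  2.06 -0.31  0.79  0.48]
A (0.613, 0.05, 0.3) [-0.43  0.56  0.51  1.55 -0.3   1.11  0.14]
B (0.435, 0.118, 0.05) [-0.12  0.72 -0.31  2.2   0.69  0.32  2.12]
B (0.497, 0.354, 0.05) [-0.41  0.86 -0.42  1.76  0.54  0.64  2.  ]
B (0.497, -0.346, 0.05) [ 1.04  0.97 -0.82  1.77  0.93  0.85  2.9 ]
B (0.435, -0.082, 0.02) [ 0.51  0.83 -0.58  2.22  1.2   0.45  2.08]
B (0.613, 0.174, 0.06) [-0.05  0.87 -0.46  1.68  0.54  0.72  2.36]
B (0.613, -0.081, 0.06) [ 0.38  0.86 -0.5   1.73  0.6   0.7   2.71]
B (0.613, 0.174, 0.25) [-0.06  0.63 -0.44  1.53  0.3   1.04  2.56]
B (0.435, -0.082, 0.25) [-0.64  0.55  1.15  2.07 -0.64  0.93 -2.27]
B (0.613, 0.05, 0.3) [ 0.09  0.54 -0.35  1.53  0.2   1.1   2.83]
0.008
2.375
[0.56973787 0.12102159 0.46442602] 307.46212982728105 [0.56991375 0.05139012 0.32971167] [-0.47805966  0.46693863  0.52415185  1.62589724 -0.2537857   1.11762915
  0.11393175]
```

View pics/wrist0.png

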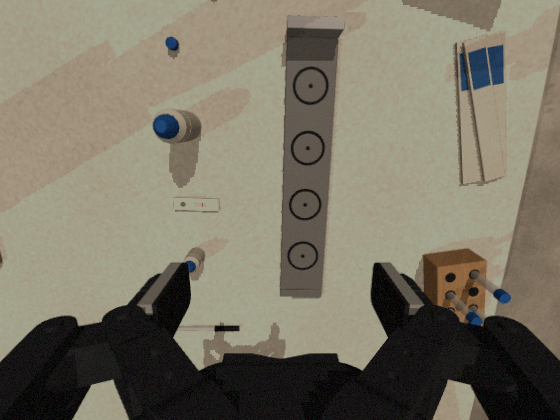

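The wrist view shows all four marks at about (310,86), (307,148), (305,204) and (302,256). It also shows the 30 ml bottle at (175,126), the 5 ml at (192,262) beside a finger, and the cassette at (197,205). I'll measure the marks and caps in all three cameras and compare.

```bash
cat >> h.py <<'E'
GM=np.array([[.613,.174,.008],[.613,.089,.008],[.613,.004,.008],[.612,-.081,.008]])
H={5:.056,10:.072,20:.088,30:.104}
def marks(s,guess=GM):
    """centre of the dark ring near each guess, by ellipse fit to the ring's pixels"""
    g=cv2.cvtColor(s["frame"],cv2.COLOR_BGR2GRAY).astype(np.float32); out=[]
    for G in guess:
        c=project(s,[G])[0]; dot=None
        th=np.linspace(0,2*np.pi,72,endpoint=False)
        for it in range(3):
            pts=[]
            W=at_z(s,[c],.008)[0]
            for a in th:   # darkest point on each ray, radius 18..28 mm
                r=np.linspace(.018,.029,34); X=W+np.c_[np.cos(a)*r,np.sin(a)*r,0*r]
                uv=project(s,X).astype(np.float32)
                v=cv2.remap(g,uv[:,0].copy(),uv[:,1].copy(),cv2.INTER_LINEAR).ravel()
                i=v.argmin(); pts.append(X[i])
            pts=np.array(pts)
            M=np.c_[2*pts[:,:2],np.ones(len(pts))]; w=np.ones(len(pts))
            for _ in range(8):
                sol=np.linalg.lstsq(M*w[:,None],(pts[:,:2]**2).sum(1)*w,rcond=None)[0]
                rr=np.sqrt(sol[2]+sol[0]**2+sol[1]**2); e=np.hypot(*(pts[:,:2]-sol[:2]).T)-rr; w=1/(1+(e/.0007)**2)
            c=project(s,[[sol[0],sol[1],.008]])[0]
        out.append([sol[0],sol[1],rr])
    return np.array(out)
def cap(s,xy,h,base=0.,win=.03):
    """axis position of a bottle from its blue cap; xy a guess, h the height"""
    hsv=cv2.cvtColor(s["frame"],cv2.COLOR_BGR2HSV); m=cv2.inRange(hsv,(100,120,30),(130,255,255))
    ring=[[xy[0]+win*np.cos(a),xy[1]+win*np.sin(a),base+.85*h] for a in np.linspace(0,6.28,24)]
    roi=np.zeros_like(m); cv2.fillConvexPoly(roi,cv2.convexHull(project(s,ring).astype(np.int32)),255)
    v,u=np.nonzero(m&roi)
    if len(u)<12: return None
    z=np.nanmedian(cloud(s)[v,u,2]); 
    return np.r_[at_z(s,[(u.mean(),v.mean())],base+.86*h)[0,:2],z-base,len(u)]
E
python3 - <<'E'
import pickle
from h import *
np.set_printoptions(precision=4,suppress=True)
X={5:(.435,-.082),10:(.497,-.346),20:(.497,.354),30:(.435,.118)}
for n in ("top","scene","wrist"):
    s=pickle.load(open(n+"0.pkl","rb")); print(n); print(marks(s))
    for k in X: print(k,cap(s,X[k],H[k]))
E
```

```text
top
[[ 0.6117  0.1746  0.0228]
 [ 0.6099  0.0893  0.0228]
 [ 0.6079  0.0042  0.0228]
 [ 0.6059 -0.0806  0.0229]]
5 [ 0.434  -0.0817  0.056  15.    ]
10 [ 0.4964 -0.3495  0.0722 19.    ]
20 [ 0.4962  0.3621  0.0887 17.    ]
30 [ 0.4331  0.1237  0.1045 45.    ]
scene
[[ 0.6113  0.1714  0.0226]
 [ 0.6091  0.0863  0.0229]
 [ 0.6076  0.0013  0.0226]
 [ 0.6059 -0.0837  0.0229]]
5 [ 0.4358 -0.0852  0.0542 15.    ]
10 [ 0.4981 -0.3495  0.0691 35.    ]
20 [ 0.4971  0.3523  0.0807 43.    ]
30 [ 0.435   0.117   0.0963 65.    ]
wrist
[[ 0.6103  0.1726  0.023 ]
 [ 0.6085  0.0876  0.023 ]
 [ 0.6068  0.0027  0.0229]
 [ 0.6049 -0.0823  0.023 ]]
5 [ 0.4359 -0.0818  0.0517 67.    ]
10 None
20 None
30 [  0.4339   0.1185   0.0992 480.    ]
```

Marks agree within 3 mm across the cameras, with 85 mm spacing and the right radius. I'll pick the 30 ml first, after looking with the wrist camera directly above it.

```bash
cat > pick.py <<'E'
import sys; from cell import robot, imaging, telemetry
from h import *
from scipy.spatial.transform import Rotation as Ro
np.set_printoptions(precision=4,suppress=True)
O=Ro.from_matrix(np.array([[0,1,0],[1,0,0],[0,0,-1.]])).as_rotvec()
M={30:(.611,.1728),20:(.609,.0877),10:(.6072,.0027),5:(.6054,-.0822)}
OFF={5:.014,10:.021,20:.031,30:.047}   # TCP height above the bottle's base
T=telemetry.get_time_s; Z=.25
def look(k,xy,base=0.,name=None):
    robot.move_to((xy[0],xy[1]-.07,.27),O); robot.sleep(.2)
    s=imaging.snapshot("wrist"); c=cap(s,xy,H[k],base)
    if name: cv2.imwrite(f"pics/{name}.png",s["frame"])
    print(k,"look",c,"t",T()); return c
def pick(k,xy):
    x,y=xy
    robot.move_l((x,y,H[k]+.05),vel=.25)
    robot.move_l((x,y,OFF[k]),vel=.1)
    robot.sleep(.2); p=telemetry.get_tool_pos(); print("at",p,"want",(x,y,OFF[k]))
    robot.grasp(25); robot.sleep(.2); print("gap",telemetry.get_finger_gap(),"t",T())
    robot.move_l((x,y,OFF[k]+.03),vel=.1)
    robot.move_l((x,y,Z),vel=.25)
def place(k):
    x,y=M[k]
    robot.move_l((x,y,Z),vel=.25); print("gap",telemetry.get_finger_gap())
    robot.move_l((x,y,.008+OFF[k]+.015),vel=.2); robot.sleep(.3)
    hit=robot.move_l((x,y,.008+OFF[k]-.002),vel=.03,f_stop=3)
    print("hit",hit,telemetry.get_tool_pos(),"want z",.008+OFF[k],telemetry.get_contact_force())
    robot.gripper_open(); robot.sleep(.2)
    robot.move_l((x,y,.008+OFF[k]+.03),vel=.1)
    robot.move_l((x,y,Z),vel=.25); print("placed t",T())
E
python3 - <<'E'
from pick import *
c=look(30,(.434,.1185),name="l30")
if c is not None and abs(c[0]-.434)<.006 and abs(c[1]-.1185)<.006 and c[3]>100:
    pick(30,c[:2])
E
```

```text
30 look [  0.4329   0.1187   0.0999 635.    ] t 3.4167
at [0.4331 0.1189 0.0474] want (np.float64(0.4328726641178051), np.float64(0.11870861086963935), 0.047)
gap 0.04142094916070102 t 6.1917
```

```bash
python3 - <<'E'
from pick import *
place(30)
robot.move_to((.58,.05,.33),O); robot.sleep(.2)
s=imaging.snapshot("wrist"); cv2.imwrite("pics/p30.png",s["frame"])
print(cap(s,M[30],.104,.008)); print(marks(s,GM[1:]))
E
```

```text
gap 0.041469486703074473
hit True [0.611  0.1728 0.055 ] want z 0.055 [ 0.4325 -1.0111  4.8911]
placed t 12.1917
[  0.6099   0.1723   0.0991 529.    ]
[[ 0.6084  0.0878  0.023 ]
 [ 0.6068  0.0027  0.023 ]
 [ 0.6049 -0.0824  0.0232]]
```

View pics/p30.png

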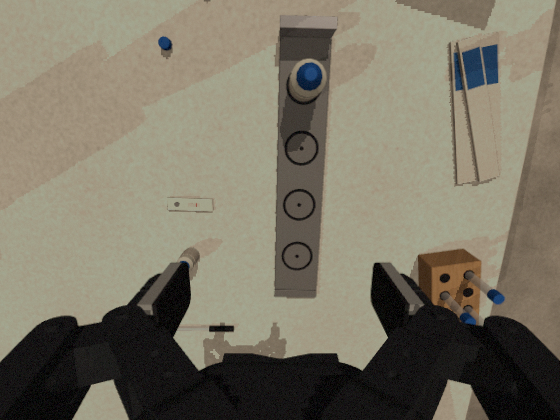

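The 30 ml bottle stands upright on mark a at px (308,78), measured within about 0.5 mm of the mark. The other marks are free. Next is the 20 ml.

```bash
python3 - <<'E'
from pick import *
c=look(20,(.497,.354),name="l20")
if c is not None and np.hypot(c[0]-.497,c[1]-.354)<.012 and c[3]>100:
    pick(20,c[:2])
    if abs(telemetry.get_finger_gap()-.036)<.003: place(20)
E
```

```text
20 look [  0.4946   0.355    0.0845 426.    ] t 14.3417
at [0.4949 0.3553 0.0316] want (np.float64(0.4945669698524944), np.float64(0.3550009265375703), 0.031)
gap 0.035407014810304845 t 17.225
gap 0.035737276947935694
hit True [0.6089 0.0877 0.039 ] want z 0.039 [0.2514 1.0389 4.3698]
placed t 23.9083
```

```bash
python3 - <<'E'
from pick import *
for k,g in ((10,(.497,-.348)),(5,(.4355,-.083))):
    c=look(k,g,name=f"l{k}")
    if c is None or np.hypot(c[0]-g[0],c[1]-g[1])>.012 or c[3]<60: print("stop"); break
    pick(k,c[:2])
    if abs(telemetry.get_finger_gap()-{10:.031,5:.026}[k])>.003: print("gap off"); break
    place(k)
E
```

```text
10 look [  0.4957  -0.3485   0.0689 280.    ] t 26.0333
at [ 0.496  -0.3487  0.0216] want (np.float64(0.4956587072682961), np.float64(-0.3485397504298668), 0.021)
gap 0.030135237646561397 t 28.9333
gap 0.030320831122374485
hit True [0.6071 0.0027 0.0289] want z 0.029 [-0.0717  0.4511  3.2456]
placed t 36.0917
5 look [  0.4331  -0.0836   0.0536 181.    ] t 37.2667
at [ 0.4333 -0.0836  0.0143] want (np.float64(0.43305984198969455), np.float64(-0.08359219761837394), 0.014)
gap 0.024718089719697623 t 40.3083
gap 0.025566083798402736
hit True [ 0.6053 -0.0821  0.0219] want z 0.022 [-0.9346 -0.2872  4.1852]
placed t 46.8
```

```bash
python3 - <<'E'
from pick import *
mw={30:(.6103,.1726),20:(.6085,.0877),10:(.6068,.0027),5:(.6049,-.0823)}
robot.move_to((.57,-.04,.33),O); robot.sleep(.2)
s=imaging.snapshot("wrist"); cv2.imwrite("pics/end_w.png",s["frame"])
for k in mw:
    c=cap(s,mw[k],H[k],.008); print(k,c,"err mm",(c[:2]-mw[k])*1e3 if c is not None else None)
robot.move_to((.45,.3,.35),O)
s=imaging.snapshot("top"); cv2.imwrite("pics/end_t.png",s["frame"])
import pickle; s0=pickle.load(open("top0.pkl","rb"))
def cas(s):
    g=cv2.cvtColor(s["frame"],cv2.COLOR_BGR2GRAY)[240:285,270:300]; return g
a,b=cas(s0).astype(np.float32),cas(s).astype(np.float32); print("cassette shift px",cv2.phaseCorrelate(a,b),T())
cc=imaging.snapshot("scene"); 
for k in mw: print("scene",k,cap(cc,mw[k],H[k],.008))
E
```

```text
30 None err mm None
20 [  0.6077   0.0873   0.0842 362.    ] err mm [-0.8397 -0.3686]
10 [  0.6058   0.003    0.069  199.    ] err mm [-1.0099  0.3057]
5 [  0.6042  -0.0813   0.0529 114.    ] err mm [-0.7086  0.9782]
cassette shift px ((-0.368347949508955, 0.44393962038123647), 0.23017071971186884) 48.925
scene 30 [ 0.6131  0.1707  0.0975 88.    ]
scene 20 [ 0.6106  0.086   0.0836 56.    ]
scene 10 [ 0.6092  0.0007  0.0666 37.    ]
scene 5 [ 0.6071 -0.0827  0.0536 22.    ]
```

View pics/end_w.png

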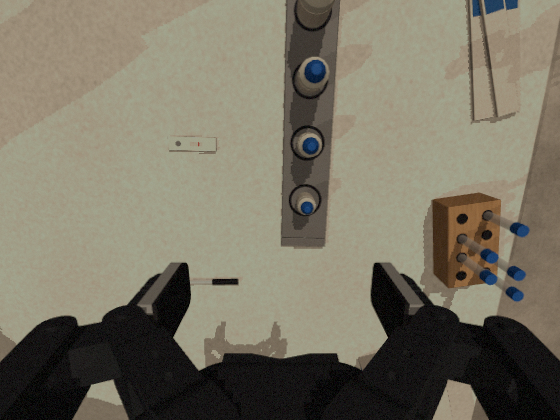

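View pics/end_t.png

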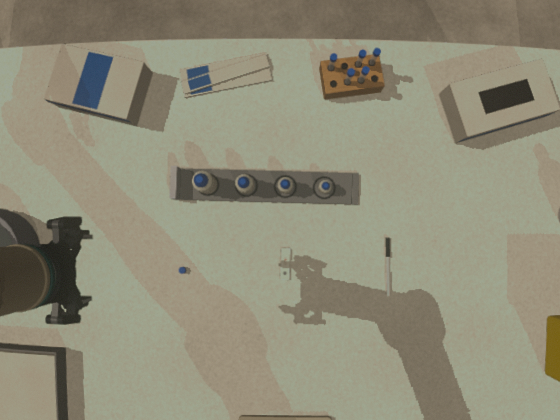

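Both final pictures show all four bottles upright in their rings, tallest to shortest from the end plate at the left. In the top view they stand at about (203,182), (245,184), (286,186) and (325,187). The cassette is still at (285,263) and the gripper is clear of everything, so I'm handing in.

```bash
python3 -c "
from cell import robot, telemetry
print(robot.hand_in(), telemetry.get_time_s())"
```

```text
the job is handed in; nothing more can be done
the job is handed in; nothing more can be done
```

All four bottles are standing upright on their marks in height order: 30 ml next to the steel end plate, then 20, 10 and 5 ml. I handed the job in at about 49 s of the 107 s allowed, with the gripper clear of everything.

- **Centring:** the wrist camera put every bottle within about 1.3 mm of its mark's centre. I measured the 30 ml just after placing it, because its cap was outside the final wrist picture. The scene camera agreed to about 2 mm.
- **Cassette:** it sits at the same pixel position, (285,263), in the first and last top views, and the arm never went near it. My automatic shift check on it was inconclusive: it read about 0.5 px with low confidence, because the arm's shadow fell across it. That result rests on comparing the pictures by eye.
- **Cameras:** they disagreed with each other by 2–3 mm on the marks, which is about the stated calibration. I aimed at the average of the three cameras.

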